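Weigh a camera bracket on the spring scale

TASK

Hang the camera bracket by its lifting eye on the hook of the spring scale. Slowly ease its weight onto the spring by hand until the scale alone carries it, so that the pointer neither drops nor bounces when you let go, then leave it hanging free and still so the weight can be read. Do not knock or overstretch the scale, and leave the screwdriver, the eyepiece and the dish alone.

Things in the scene. Friction and masses are not known exactly. Their poses are not given: they have to be found in the camera images.
- stand: Fixed bench stand with a tubular spring scale. Origin on the bench straight below the hook, z up, x = the way an eye is pushed on to the hook (its open side looks to -x, to the robot). Grey base 14 mm thick, x -55 to 160, y -60 to 130 mm; 16 mm column at x 125, y 100 mm, 510 mm tall; cross rod 440 mm up. Scale tube 28 mm wide (collars 42 mm) on the hook's axis, 271 to 497 mm up.
- scale_rod (a joint): Stretch of the spring scale in m: 0 with the empty hook (at its upper stop, it cannot rise), growing as the hook is pulled straight down, 0.09 at the end stop. The spring takes 100 N per m: a 10 mm division is 1 N, shown by the red disc in the clear tube. Lightly damped.
- hook_seat (a point): Bottom of the inside of the steel J hook, where a hung eye comes to rest, 215 mm above the bench with no load; axes as the stand's. 5 mm round wire in the x-z plane, bowl 13 mm wide inside, underside 5 mm below the seat. Blunt tip at x -11.5 mm, its top 14.5 mm above the seat; the back rises at x +9 mm to 14 mm up, then bends back to the shank on the axis from 29 mm up.
- hook: The same steel hook; its origin is the pin it hangs from, 42 mm above the seat. It swings about the pin (about y, damped) when pushed along x and is stiff across y. The scale's tube begins 56 mm above the seat.
- bar (a point): Middle of the bracket's aluminium dovetail bar, the place to hold: 20 mm wide (y), 22 mm high (z), 70 mm long (x), sticking out to -x from the block; centre 31 mm above the underside, 70 mm from the vertical through the eye. Axes are the bracket's: x from bar to lens tube, z up.
- eye (a point): Underside of the top of the bracket's steel lifting eye, the point that rests on the hook's seat: 87 mm above the bracket's underside, 70 mm in +x and 56 mm above the middle of the bar. A ring in the bracket's y-z plane (hole along x): 8 mm round bar, 28 mm hole, 44 mm outside; its collar's top is 56 mm above the underside.
- block (a point): Middle of the bracket's block, 70 x 44 x 50 mm (x, y, z), aluminium with green boards on its flanks, 25 mm above the underside; a black lens tube of 38 mm diameter sticks out to 90 mm in +x, the bar to 105 mm in -x. The bracket stands on the bench; mass unknown, 0.2 to 0.75 kg, centre of mass below the eye, so it hangs level.
- screwdriver: Loose screwdriver with a red handle, about 200 mm long, lying on the bench. Bystander.
- eyepiece: Loose black eyepiece, 38 mm in diameter, 50 mm tall, standing on the bench; origin at its underside. Bystander.
- dish: Loose white parts dish, 70 mm in diameter, 25 mm tall; origin at its underside. Bystander.
Things that resemble listed ones, but are neither listed nor needed, are in the scene too. Of the things that look like the part that bears bar, the larger one is meant.

How it is judged:
By the outcome, as a careful person would: the job done as asked, in the order asked, and still so for the second after the job is handed in, with the robot touching nothing.
It also fails if it takes over 61 s, if anything falls off the work surface, if the arm or the gripper's body presses on something with over 40 N, if the wrist force passes 120 N, or if a joint passes its speed limit or range.

ROBOT

A 6-joint arm with a two-finger parallel gripper is mounted at the origin on the work surface. World frame = base frame: x ahead of the robot, y to its left, z up, the work surface at z = 0. Lengths are in m, angles in rad, forces in N, time in s.
With the tool pointing down it reaches from about 0.275 to 0.825 m from the base axis. Payload 4.9 kg.
Tool frame: the origin (TCP) lies at the very end of the fingers, on their centre line; the grasp point (between the pads) lies 19 mm behind it; x points along the fingers, z is the direction in which the jaws open and shut, and the axes are right-handed (so a half turn about x gives the same grasp; the last joint's range is limited). The gripper opens to 85 mm and grips with 20 to 120 N. Pads are 22 mm wide; open, the fingers measure 114 mm over their backs; the gripper's body (76 mm by 85 mm) begins 54 mm behind the grasp point. The pads swing forward as they close: fully open they stand 13 mm farther back than shut.
Start: joints at [-1.39, 0.326, -0.193, 1.052, 0, 1.437], TCP at [0.17, -0.523, 0.231] pointing down, gripper open.
Joint ranges: [-2.65, 2.65], [-0.97, 1.79], [-1.3, 1.35], [-1.93, 2.1], [-1.47, 1.37], [-3.14, 3.14]. Speed limits (rad/s): [2.57, 2.57, 3.14, 3.14, 3.14, 3.14].

INTERFACE

Orientations are given as a unit quaternion [w, x, y, z].
In Python, from bench import r gives the robot as it stands.
- The arm moves only by the tool drive_tool, never from a script. Its argument "targets" is a list of rows, each a list of 2 entries, a list of its own where there are three numbers: the shift along the tool's x, y, z in units of 0.12 m (1.0 is 0.12 m), then the turn, a rotation vector about the tool's x, y, z in units of 90 degrees (1.0 is 90 degrees). A call has 1 to 20 rows; each row is the pose to reach, as a shift and turn from the pose commanded when the call began, along the tool's axes at that moment; what a row does not reach only later rows make up. A row lasts 1/12 s, in which the tool goes at most 41.7 mm and 7.16 degrees, less where a joint would pass 70% of its speed; a pose out of reach is approached as far as the arm can. A call with a number of a shift or a turn outside -1 to 1 is refused whole. A call with a gripper value outside its range is refused whole. "fingers" is the closure, from -1 (fully open) to 1 (shut), set as the call begins (left out, the last holds). The fingers move at their own pace and stop on an object; "squeeze" is the grip in N (left out, the last holds). Time passes only in rows, so rows that repeat a pose let the fingers close. It gives the time, the measured TCP pose, the force and the opening at its end, in the units of the state.
- r.read_state(): the state, without advancing time (a new reading comes with each control period).
- r.camera(name): name is "scene" or "top" or "wrist"; returns (picture, depth): 480x640x3 uint8, blue, green, red; 480x640 float32, m along the optical axis (not along the pixel's ray), 0 where there is no reading.
- r.camera_model(name): a dict with "fx", "fy", "cx", "cy" (pixels), "camera_from_world" (4x4, takes a point from world to camera coordinates). Camera axes: x right, y down, z forward; pixel columns grow to the right and rows downward; lengths in m; the calibration is good to about 2 mm. A picture is of the moment at which its call begins: read the wrist's pose just before it. camera_model takes no time and is no camera call; for the wrist camera it gives the pose at the moment of the call.
- r.finish_job(): hands the job in, once; it reports no verdict.
The state is a dict: "t": time; "joints": joint angles; "dq": joint speeds; "joint_efforts": joint torques, N m; "ee_pos": TCP position; "tool_rot": TCP orientation; "ft_force": force on the tool from outside, world axes, zero at the start; "ft_torque": the same for the moment, N m; "finger_gap": opening from 0.0 (shut) to 1.0 (fully open).
Only numpy, scipy, OpenCV 4.12 (cv2) and the standard library are available. Lean on these libraries where they do the work, as an engineer would, in place of code of your own. Each camera call takes 0.05 s, during which the arm holds its last target. There are 200 camera calls.

## Working session

There is one attempt and no reset: what is moved stays moved. The work goes in short steps, Python scripts to look and compute and a tool call to move; the robot and the scene stay as the last step left them, time stands still between calls to the robot, and variables do not carry over. Pictures are saved under pics/ and viewed, about 8 in all and at most 12, crops included, and the job is handed in when it is done.

Besides the shell and the picture viewer there is one more tool, called after "Emit:" as name([rows], argument=value, ...), one row to a line, values as JSON. drive_tool: Moves the arm, as the interface text tells. Its arguments: {"type":"object","properties":{"targets":{"type":"array"},"fingers":{"type":"number"},"squeeze":{"type":"number"}},"required":["targets"]}

```bash
ls; mkdir -p pics
python3 - <<'E'
from bench import r
import cv2,numpy as np
s=r.read_state();print(s)
for n in("scene","top"):
    p,d=r.camera(n);cv2.imwrite(f"pics/{n}0.png",p);np.save(f"pics/{n}0.npy",d)
    m=r.camera_model(n);print(n,m)
E
```

```text
pics
{'t': 0.0, 'joints': array([-1.39018923e+00,  3.26975001e-01, -1.93586539e-01,  1.05201489e+00,
        1.84442881e-05,  1.43659943e+00]), 'dq': array([-0.00065994,  0.00126828, -0.00041567,  0.00038486, -0.00053876,
       -0.00052676]), 'joint_efforts': array([-9.49287314e-04, -4.43396187e+01,  2.62441796e+01,  1.53960352e-02,
       -3.59643427e-04,  9.75986183e-06]), 'ee_pos': array([ 0.17020735, -0.5223791 ,  0.2304839 ]), 'tool_rot': array([ 0.5717444 ,  0.41588164,  0.57264586, -0.41500305]), 'ft_force': array([-0.22536323, -0.50503704,  0.06363273]), 'ft_torque': array([0.00426338, 0.01836812, 0.03185255]), 'finger_gap': 1.0013596942648328}
scene {'fx': 554.7719094579652, 'fy': 554.7719094579652, 'cx': 322.367765468153, 'cy': 239.23143590923604, 'camera_from_world': array([[-0.61521582,  0.78820744,  0.01544393,  0.30259158],
       [ 0.6060987 ,  0.48542112, -0.63008785, -0.17613338],
       [-0.50413675, -0.37827947, -0.77637026,  1.55300091],
       [ 0.        ,  0.        ,  0.        ,  1.        ]])}
top {'fx': 599.4804797328424, 'fy': 599.4804797328424, 'cx': 322.03469870912056, 'cy': 239.56498552326718, 'camera_from_world': array([[ 0.01647639, -0.99986244, -0.00190661,  0.00475451],
       [-0.98672443, -0.01595171, -0.16161817,  0.50169263],
       [ 0.16156552,  0.00454418, -0.98685152,  1.29716125],
       [ 0.        ,  0.        ,  0.        ,  1.        ]])}
```

View pics/scene0.png

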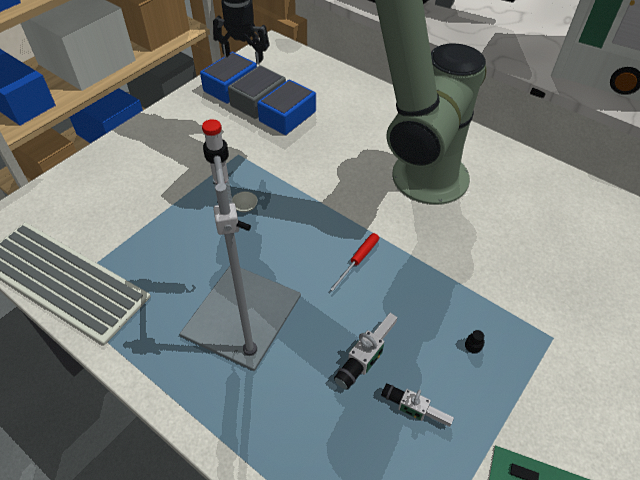

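View pics/top0.png

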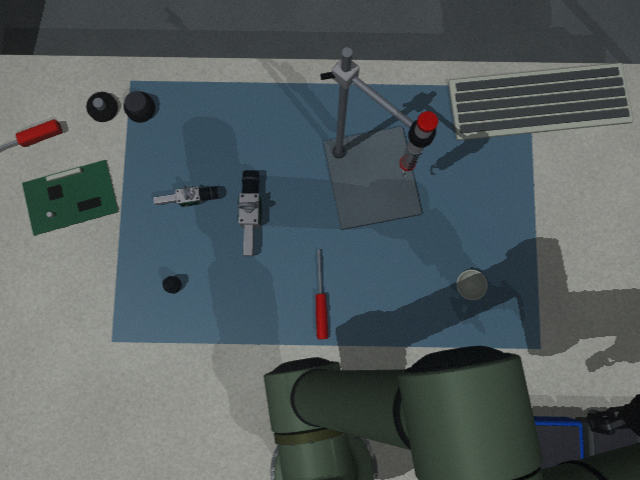

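The scene view shows the stand with its tube at (215,150), the large bracket at (365,355) and a small look-alike at (415,405). In the top view the large bracket spans (249,175) to (249,255) with its bar toward the robot. The base corners are near (326,142), (405,127), (422,213) and (342,229), and the screwdriver is at (320,295).

```bash
cat > h.py <<'E'
import numpy as np,cv2
from scipy.spatial.transform import Rotation as R
def ray(m,u,v):
    T=m["camera_from_world"];Rm=T[:3,:3];c=-Rm.T@T[:3,3]
    return c,Rm.T@np.array([(u-m["cx"])/m["fx"],(v-m["cy"])/m["fy"],1.])
def onz(m,u,v,z):
    c,d=ray(m,u,v);return c+d*(z-c[2])/d[2]
def cloud(m,d):
    v,u=np.mgrid[:480,:640];T=m["camera_from_world"]
    P=np.stack([(u-m["cx"])/m["fx"]*d,(v-m["cy"])/m["fy"]*d,d],-1)
    return (P-T[:3,3])@T[:3,:3]
def proj(m,p):
    q=m["camera_from_world"]@np.append(p,1);return np.array([m["fx"]*q[0]/q[2]+m["cx"],m["fy"]*q[1]/q[2]+m["cy"]])
def rot(s): return R.from_quat(np.roll(s["tool_rot"],-1))
E
python3 - <<'E'
from bench import r
from h import *
for n in("top","scene"):
    d=np.load(f"pics/{n}0.npy");p=cv2.imread(f"pics/{n}0.png");m=r.camera_model(n);W=cloud(m,d)
    X,Y,Z=W[...,0],W[...,1],W[...,2]
    print(n,"mat z",np.median(Z[(abs(X-.4)<.02)&(abs(Y)<.02)]) )
    # bracket
    cc=onz(m,249,210,.03) if n=="top" else c0
    c0=cc
    b=(d>0)&(np.hypot(X-cc[0],Y-cc[1])<.13)&(Z>.012)&(Z<.12)
    k,l,st,_=cv2.connectedComponentsWithStats(b.astype(np.uint8))
    for i in range(1,k):
        if st[i,4]>100:
            q=W[l==i];(cx,cy),sz,a=cv2.minAreaRect(q[:,:2].astype(np.float32)*1000)
            print(" comp",st[i,4],(cx,cy),sz,a,"zmax",q[:,2].max(),"mean",q.mean(0))
            e=q[q[:,2]>.065];print("  eye pts",len(e),e.mean(0) if len(e) else 0, e.min(0) if len(e) else 0,e.max(0) if len(e) else 0)
    t=(d>0)&(Z>.2)&(Z<.51)&(X>.35)&(X<.95)&(abs(Y)<.4)
    if n=="scene":
        for lo,hi in((.2,.25),(.25,.3),(.3,.35),(.35,.4),(.4,.43),(.45,.48),(.48,.5)):
            q=W[t&(Z>lo)&(Z<hi)];print(lo,len(q),q.mean(0) if len(q) else 0)
    base=(Z>.009)&(Z<.02)&(abs(X-.65)<.25)&(Y>-.4)&(Y<.1)
    base=cv2.morphologyEx(base.astype(np.uint8),cv2.MORPH_OPEN,np.ones((3,3)))
    k,l,st,_=cv2.connectedComponentsWithStats(base)
    i=1+np.argmax(st[1:,4]);q=W[l==i]
    print("base",st[i],cv2.minAreaRect(q[:,:2].astype(np.float32)*1000))
    for u,v in ([(326,142),(405,127),(422,213),(342,229)] if n=="top" else [(180,335),(253,370),(300,293)]):print(onz(m,u,v,.014).round(4))
E
```

```text
top mat z 0.001346724878491478
 comp 1426 (561.487548828125, 178.484619140625) (194.97885131835938, 51.90492248535156) 1.1118850708007812 zmax 0.09877671979226958 mean [0.56844469 0.17623041 0.04639064]
  eye pts 84 [0.568614   0.17703218 0.08534389] [0.56482698 0.15668123 0.06579327] [0.57364316 0.19763986 0.09877672]
 comp 348 (606.7779541015625, 282.8721618652344) (34.45680236816406, 63.50155258178711) 15.018068313598633 zmax 0.04603317344172716 mean [0.60409029 0.27991205 0.03092273]
  eye pts 0 0 0 0
base [ 327  128   94  101 5969] ((655.9016723632812, -101.12751007080078), (215.63633728027344, 190.01223754882812), 11.897656440734863)
[0.7374 0.0076 0.014 ]
[ 0.777  -0.1774  0.014 ]
[ 0.5714 -0.2151  0.014 ]
[ 0.5311 -0.0321  0.014 ]
scene mat z 0.0018994960889033498
 comp 1701 (564.0508422851562, 178.23452758789062) (51.506141662597656, 197.17491149902344) 89.81409454345703 zmax 0.09915167150398704 mean [0.58355778 0.18168029 0.0463615 ]
  eye pts 117 [0.57250743 0.17920134 0.08488245] [0.56659176 0.15730637 0.065061  ] [0.5762214  0.19918824 0.09915167]
 comp 387 (609.7103881835938, 281.44677734375) (33.59716033935547, 60.421695709228516) 13.730838775634766 zmax 0.042396508182299716 mean [0.61251917 0.27961718 0.03257425]
  eye pts 0 0 0 0
0.2 129 [ 0.71882113 -0.01845394  0.22575574]
0.25 147 [ 0.71907883 -0.01842038  0.27543352]
0.3 223 [ 0.69127441 -0.04925534  0.32700943]
0.35 324 [ 0.67626611 -0.06938592  0.37687125]
0.4 177 [ 0.67626155 -0.07084142  0.41423071]
0.45 768 [ 0.67405857 -0.07366281  0.46056846]
0.48 402 [ 0.64262779 -0.11175138  0.49289567]
base [ 180  268  118  102 6049] ((657.9671020507812, -100.79888916015625), (217.2683868408203, 191.3893280029297), 11.860690116882324)
[ 0.7834 -0.1667  0.014 ]
[0.7457 0.0137 0.014 ]
[ 0.5358 -0.0316  0.014 ]
```

```bash
cat >> h.py <<'E'
def tool(yaw,pitch,flip=1):
    """tool x along yaw, dipping by pitch (deg); jaws (z) horizontal"""
    y,p=np.radians([yaw,pitch]);x=np.array([np.cos(y)*np.cos(p),np.sin(y)*np.cos(p),-np.sin(p)])
    z=flip*np.array([-np.sin(y),np.cos(y),0]);return R.from_matrix(np.stack([x,np.cross(z,x),z],1))
def move(p0,R0,p1,R1):
    """shift, turn in the tool's units"""
    return (R0.inv().apply(np.array(p1)-p0)/.12).round(3),((R0.inv()*R1).as_rotvec()/(np.pi/2)).round(3)
def path(p,Rc,pts):
    for q,Rq in pts:
        s,t=move(p,Rc,q,Rq);print(s.tolist(),t.tolist(),"dist mm",round(1000*np.linalg.norm(np.array(q)-p)),"deg",round(90*np.linalg.norm(t)));p,Rc=np.array(q),Rq
E
python3 - <<'E'
from bench import r
from h import *
s=r.read_state();R0=rot(s);print(R0.as_matrix().round(3))
for f in(1,-1):
    T=tool(12,45,f);print(f);path(s["ee_pos"],R0,[([.23,-.42,.23],T),([.30,-.30,.25],T),([.33,-.20,.25],T)])
E
```

```text
[[-0.     0.951  0.31 ]
 [ 0.002  0.31  -0.951]
 [-1.     0.    -0.002]]
1
[0.006, 0.738, -0.658] [-1.791, -0.742, -0.041] dist mm 119 deg 175
[0.433, -0.668, 0.857] [0.0, 0.0, 0.0] dist mm 140 deg 0
[0.295, -0.295, 0.763] [0.0, 0.0, 0.0] dist mm 104 deg 0
-1
[0.006, 0.738, -0.658] [0.063, -0.027, 0.499] dist mm 119 deg 45
[0.433, 0.668, -0.857] [0.0, 0.0, 0.0] dist mm 140 deg 0
[0.295, 0.295, -0.763] [0.0, 0.0, 0.0] dist mm 104 deg 0
```

Emit:
drive_tool([
  [[0.0,0.74,-0.66],[0.06,-0.03,0.5]],
  [[0.0,0.74,-0.66],[0.06,-0.03,0.5]],
  [[0.0,0.74,-0.66],[0.06,-0.03,0.5]],
  [[0.0,0.74,-0.66],[0.06,-0.03,0.5]],
  [[0.0,0.74,-0.66],[0.06,-0.03,0.5]],
  [[0.0,0.74,-0.66],[0.06,-0.03,0.5]],
  [[0.0,0.74,-0.66],[0.06,-0.03,0.5]],
  [[0.0,0.74,-0.66],[0.06,-0.03,0.5]],
], fingers=-1)

```text
t: 0.77
ee_pos: [0.2286, -0.4198, 0.2294]
tool_rot: [0.679, 0.622, 0.336, -0.2]
ft_force: [-0.5, -0.2, -0.1]
finger_gap: 1.001
```

Emit:
drive_tool([
  [[0.43,0.67,-0.86],[0,0,0]],
  [[0.43,0.67,-0.86],[0,0,0]],
  [[0.43,0.67,-0.86],[0,0,0]],
  [[0.43,0.67,-0.86],[0,0,0]],
  [[0.43,0.67,-0.86],[0,0,0]],
])

```text
t: 1.18
ee_pos: [0.301, -0.2954, 0.2515]
tool_rot: [0.681, 0.618, 0.338, -0.199]
ft_force: [0.5, -0.2, -0.1]
finger_gap: 1.003
```

Emit:
drive_tool([
  [[0.3,0.3,-0.76],[0,0,0]],
  [[0.3,0.3,-0.76],[0,0,0]],
  [[0.3,0.3,-0.76],[0,0,0]],
  [[0.3,0.3,-0.76],[0,0,0]],
  [[0.3,0.3,-0.76],[0,0,0]],
])

```text
t: 1.6
ee_pos: [0.3305, -0.1995, 0.2509]
tool_rot: [0.682, 0.617, 0.337, -0.2]
ft_force: [-0.3, -0.5, -0.3]
finger_gap: 0.999
```

Run:
```python
from bench import r
from h import *
s=r.read_state();print(s["t"],s["ee_pos"],s["joints"],rot(s).as_matrix().round(3))
m=r.camera_model("wrist");p,d=r.camera("wrist");cv2.imwrite("pics/w1.png",p);np.save("pics/w1.npy",d)
import pickle;pickle.dump(m,open("pics/w1.pkl","wb"))
for z in(.215,.257,.3):print(proj(m,[.613,-.146,z]))
```

```text
1.6 [ 0.33046646 -0.19950174  0.25086356] [-1.38633661 -0.13675074 -0.911105    0.81626222  0.78535598  1.52833684] [[ 0.693  0.689  0.213]
 [ 0.143  0.158 -0.977]
 [-0.707  0.707  0.01 ]]
[332.67430548  28.66976525]
[334.16101039 -21.29352803]
[336.1359707  -87.66548937]
```

View pics/w1.png

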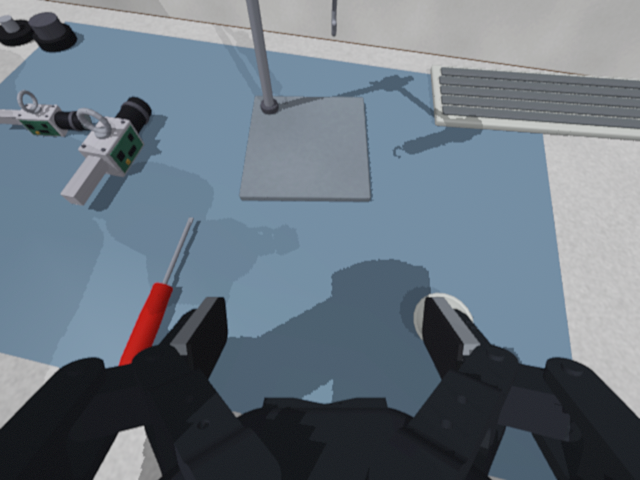

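The hook's underside shows at (334,34) in the wrist view, where the prediction from the base fit put it. I'm going back to a steep tool for the sweep across, so the wrist stays clear of the base axis.

Run:
```python
from bench import r
from h import *
s=r.read_state();A=tool(0,85,-1);B=tool(1,50,-1)
m=r.camera_model("wrist");print("cam in tool",rot(s).inv().apply(ray(m,320,240)[0]-s["ee_pos"]))
path(s["ee_pos"],rot(s),[([.40,-.14,.25],A),([.41,-.03,.25],A),([.41,.08,.25],A),([.42,.17,.2],B)])
```

```text
cam in tool [-0.14321176  0.07245174 -0.00072566]
[0.48, 0.473, -0.372] [0.128, -0.053, -0.444] dist mm 92 deg 42
[0.007, 0.083, -0.917] [0.0, 0.0, 0.0] dist mm 110 deg 0
[0.0, 0.0, -0.917] [0.0, 0.0, 0.0] dist mm 110 deg 0
[0.422, 0.047, -0.75] [-0.01, 0.004, 0.389] dist mm 103 deg 35
```

Emit:
drive_tool([
  [[0.48,0.47,-0.37],[0.13,-0.05,-0.44]],
  [[0.48,0.47,-0.37],[0.13,-0.05,-0.44]],
  [[0.48,0.47,-0.37],[0.13,-0.05,-0.44]],
  [[0.48,0.47,-0.37],[0.13,-0.05,-0.44]],
  [[0.48,0.47,-0.37],[0.13,-0.05,-0.44]],
  [[0.48,0.47,-0.37],[0.13,-0.05,-0.44]],
  [[0.48,0.47,-0.37],[0.13,-0.05,-0.44]],
  [[0.48,0.47,-0.37],[0.13,-0.05,-0.44]],
  [[0.48,0.47,-0.37],[0.13,-0.05,-0.44]],
  [[0.48,0.47,-0.37],[0.13,-0.05,-0.44]],
  [[0.48,0.47,-0.37],[0.13,-0.05,-0.44]],
  [[0.48,0.47,-0.37],[0.13,-0.05,-0.44]],
])

```text
t: 2.65
ee_pos: [0.3985, -0.1398, 0.2489]
tool_rot: [0.519, 0.526, 0.477, -0.475]
ft_force: [-0.5, 0.1, -0.8]
finger_gap: 0.999
```

Emit:
drive_tool([
  [[0,0.08,-0.92],[0,0,0]],
  [[0,0.08,-0.92],[0,0,0]],
  [[0,0.08,-0.92],[0,0,0]],
  [[0,0.08,-0.92],[0,0,0]],
  [[0,0.08,-0.92],[0,0,0]],
])

```text
t: 3.07
ee_pos: [0.4087, -0.0284, 0.2513]
tool_rot: [0.521, 0.525, 0.478, -0.474]
ft_force: [0.0, -0.3, -0.1]
finger_gap: 0.998
```

Emit:
drive_tool([
  [[0,0,-0.92],[0,0,0]],
  [[0,0,-0.92],[0,0,0]],
  [[0,0,-0.92],[0,0,0]],
  [[0,0,-0.92],[0,0,0]],
  [[0,0,-0.92],[0,0,0]],
])

```text
t: 3.48
ee_pos: [0.4095, 0.0769, 0.2521]
tool_rot: [0.521, 0.525, 0.479, -0.473]
ft_force: [0.1, 0.7, 0.1]
finger_gap: 0.999
```

Emit:
drive_tool([
  [[0.42,0.05,-0.75],[-0.01,0,0.39]],
  [[0.42,0.05,-0.75],[-0.01,0,0.39]],
  [[0.42,0.05,-0.75],[-0.01,0,0.39]],
  [[0.42,0.05,-0.75],[-0.01,0,0.39]],
  [[0.42,0.05,-0.75],[-0.01,0,0.39]],
  [[0.42,0.05,-0.75],[-0.01,0,0.39]],
  [[0.42,0.05,-0.75],[-0.01,0,0.39]],
  [[0.42,0.05,-0.75],[-0.01,0,0.39]],
  [[0.42,0.05,-0.75],[-0.01,0,0.39]],
])

```text
t: 4.23
ee_pos: [0.4256, 0.1009, 0.2048]
tool_rot: [0.649, 0.635, 0.318, -0.274]
ft_force: [-0.0, 0.7, 0.2]
finger_gap: 0.998
```

Run:
```python
from bench import r
from h import *
s=r.read_state();print(s["t"],s["ee_pos"],s["joints"],rot(s).as_matrix().round(3))
m=r.camera_model("wrist");p,d=r.camera("wrist");np.save("pics/w2.npy",d)
import pickle;pickle.dump(m,open("pics/w2.pkl","wb"))
cv2.imwrite("pics/w2.png",p)
W=cloud(m,d);Z=W[...,2]
b=(d>0)&(np.hypot(W[...,0]-.56,W[...,1]-.178)<.14)&(Z>.012)&(Z<.12)
k,l,st,_=cv2.connectedComponentsWithStats(b.astype(np.uint8));i=1+np.argmax(st[1:,4]);q=W[l==i]
bar=q[(q[:,2]>.038)&(q[:,2]<.046)&(q[:,0]<.532)]
print(st[i,4],"bar top",len(bar),bar[:,2].mean(),cv2.minAreaRect(bar[:,:2].astype(np.float32)*1000))
e=q[q[:,2]>.07];print("eye",e.mean(0),e.min(0),e.max(0))
print(cv2.minAreaRect(q[:,:2].astype(np.float32)*1000))
```

```text
4.2333 [0.42557321 0.10086913 0.20484494] [ 0.05610229 -0.28228983 -1.19057781 -0.04391325  0.01069626  3.14039329] [[ 0.647  0.759  0.064]
 [ 0.047  0.044 -0.998]
 [-0.761  0.649 -0.007]]
5783 bar top 1287 0.04190840353172754 ((497.7486572265625, 177.84243774414062), (68.1967544555664, 20.418506622314453), 0.2941279113292694)
eye [0.5668495  0.17641999 0.0865289 ] [0.56416082 0.15646077 0.07016856] [0.57235992 0.19878444 0.09555546]
((560.9812622070312, 177.1115264892578), (49.378257751464844, 194.7783660888672), 89.96076965332031)
```

View pics/w2.png

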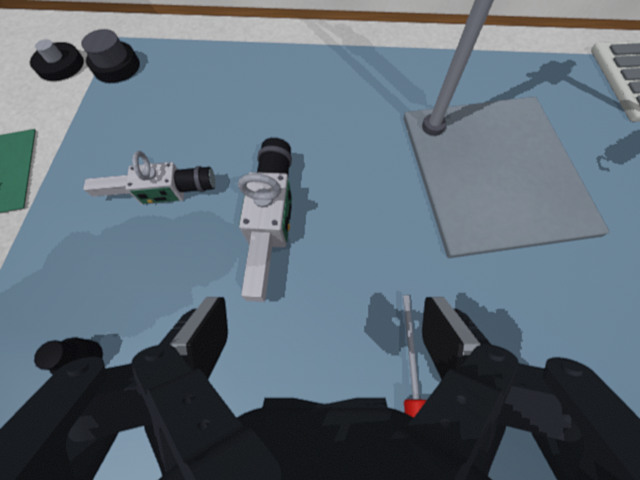

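The large bracket's bar runs from (258,235) to (255,298) and its eye is at (260,190). The last joint reached its limit at 3.14 rad, so I'll take the same grasp half a turn round.

Emit:
drive_tool([
  [[0,0,0],[-0.08,0,0]],
  [[0,0,0],[-0.16,0,0]],
  [[0,0,0],[-0.24,0,0]],
  [[0,0,0],[-0.32,0,0]],
  [[0,0,0],[-0.4,0,0]],
  [[0,0,0],[-0.48,0,0]],
  [[0,0,0],[-0.56,0,0]],
  [[0,0,0],[-0.64,0,0]],
  [[0,0,0],[-0.72,0,0]],
  [[0,0,0],[-0.8,0,0]],
  [[0,0,0],[-0.88,0,0]],
  [[0,0,0],[-0.96,0,0]],
  [[0,0,0],[-1,0,0]],
  [[0,0,0],[-1,0,0]],
])

```text
t: 5.45
ee_pos: [0.4255, 0.1019, 0.2045]
tool_rot: [0.907, -0.011, 0.419, 0.032]
ft_force: [0.5, 0.2, 0.3]
finger_gap: 0.998
```

Emit:
drive_tool([
  [[0,0,0],[-0.08,0,0]],
  [[0,0,0],[-0.16,0,0]],
  [[0,0,0],[-0.24,0,0]],
  [[0,0,0],[-0.32,0,0]],
  [[0,0,0],[-0.4,0,0]],
  [[0,0,0],[-0.48,0,0]],
  [[0,0,0],[-0.56,0,0]],
  [[0,0,0],[-0.64,0,0]],
  [[0,0,0],[-0.72,0,0]],
  [[0,0,0],[-0.8,0,0]],
  [[0,0,0],[-0.88,0,0]],
  [[0,0,0],[-0.96,0,0]],
  [[0,0,0],[-1,0,0]],
  [[0,0,0],[-1,0,0]],
])

```text
t: 6.62
ee_pos: [0.4249, 0.1019, 0.2042]
tool_rot: [-0.634, 0.649, -0.274, -0.319]
ft_force: [-0.9, -0.6, 0.4]
finger_gap: 1.0
```

Run:
```python
from bench import r
from h import *
s=r.read_state();print(s["t"],s["ee_pos"],s["joints"],rot(s).as_matrix().round(3))
B=tool(.5,50,1);x=B.as_matrix()[:,0]
bar=np.array([.4995,.1775,.031]);tcp=bar+.019*x;print(tcp)
up=np.array([0,0,.09])
path(s["ee_pos"],rot(s),[(tcp-.10*x+[0,0,.0],B),(tcp,B)])
```

```text
6.6167 [0.4249442  0.10192417 0.20418709] [ 5.86875858e-02 -2.81527673e-01 -1.19173811e+00 -4.51393439e-02
  1.06196453e-02 -2.12829033e-04] [[ 0.647 -0.76  -0.066]
 [ 0.049 -0.045  0.998]
 [-0.761 -0.649  0.008]]
[0.5117125  0.17760658 0.01644516]
[0.857, 0.43, 0.605] [0.024, 0.027, 0.005] dist mm 136 deg 3
[0.833, 0.0, -0.0] [0.0, 0.0, 0.0] dist mm 100 deg 0
```

Emit:
drive_tool([
  [[0.86,0.43,0.6],[0.024,0.027,0.005]],
  [[0.86,0.43,0.6],[0.024,0.027,0.005]],
  [[0.86,0.43,0.6],[0.024,0.027,0.005]],
  [[0.86,0.43,0.6],[0.024,0.027,0.005]],
  [[0.86,0.43,0.6],[0.024,0.027,0.005]],
  [[0.86,0.43,0.6],[0.024,0.027,0.005]],
  [[0.86,0.43,0.6],[0.024,0.027,0.005]],
])

```text
t: 7.2
ee_pos: [0.4472, 0.1764, 0.0929]
tool_rot: [-0.64, 0.642, -0.296, -0.302]
ft_force: [0.5, 0.4, -0.2]
finger_gap: 1.003
```

Run:
```python
from bench import r
from h import *
s=r.read_state();print(s["t"],s["ee_pos"],s["joints"])
m=r.camera_model("wrist");p,d=r.camera("wrist")
W=cloud(m,d);Z=W[...,2]
bar=W[(d>0)&(Z>.036)&(Z<.048)&(W[...,0]>.46)&(W[...,0]<.53)&(abs(W[...,1]-.178)<.03)]
print(len(bar));
if len(bar)>50:print(bar[:,2].mean(),cv2.minAreaRect(bar[:,:2].astype(np.float32)*1000))
cv2.imwrite("pics/w3.png",p)
B=tool(.5,50,1);x=B.as_matrix()[:,0]
path(s["ee_pos"],rot(s),[(np.array([.4995,.1775,.031])+.019*x,B)])
```

```text
7.2 [0.44722115 0.17638283 0.09289577] [ 0.36320679  0.21254223 -1.24052303 -0.549298   -0.22457686  0.27623573]
1686
0.04174653671982004 ((496.41912841796875, 177.58493041992188), (66.90991973876953, 20.034503936767578), 0.41402310132980347)
[0.834, -0.002, 0.005] [-0.0, 0.0, 0.0] dist mm 100 deg 0
```

View pics/w3.png

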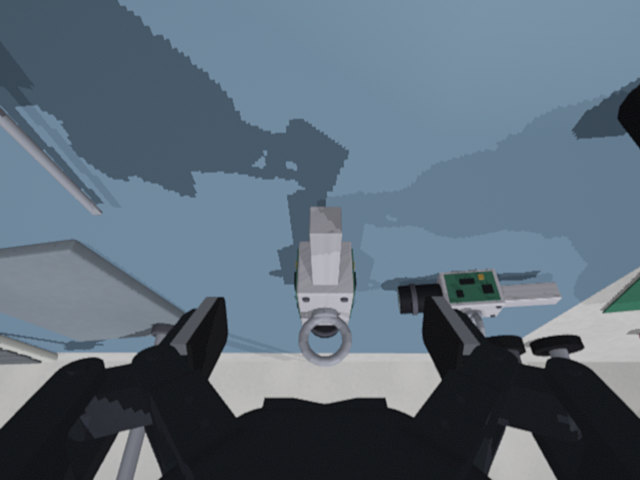

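The bar lies upside down at (325,240), centred between the fingers, so I'm going in now.

Emit:
drive_tool([
  [[0.2,0,0],[0,0,0]],
  [[0.4,0,0],[0,0,0]],
  [[0.6,0,0],[0,0,0]],
  [[0.73,0,0],[0,0,0]],
  [[0.82,0,0],[0,0,0]],
  [[0.83,0,0],[0,0,0]],
  [[0.83,0,0],[0,0,0]],
])

```text
t: 7.83
ee_pos: [0.5117, 0.1766, 0.0172]
tool_rot: [-0.64, 0.642, -0.296, -0.301]
ft_force: [0.5, 0.4, -0.9]
finger_gap: 0.999
```

Run:
```python
from bench import r
from h import *
s=r.read_state();print(s["t"],s["ee_pos"],s["joints"],s["ft_force"]);print((s["ee_pos"]-.019*rot(s).as_matrix()[:,0]))
```

```text
7.8333 [0.51169576 0.17664906 0.01720404] [ 0.30007399  0.53477012 -1.16589438 -0.80846211 -0.1858412   0.22576624] [ 0.52121582  0.36134536 -0.85460796]
[0.49946086 0.17653827 0.03174003]
```

Emit:
drive_tool([
  [[0,0,0],[0,0,0]],
  [[0,0,0],[0,0,0]],
  [[0,0,0],[0,0,0]],
  [[0,0,0],[0,0,0]],
  [[0,0,0],[0,0,0]],
  [[0,0,0],[0,0,0]],
  [[0,0,0],[0,0,0]],
  [[0,0,0],[0,0,0]],
  [[0,0,0],[0,0,0]],
  [[0,0,0],[0,0,0]],
  [[0,0,0],[0,0,0]],
  [[0,0,0],[0,0,0]],
], fingers=1, squeeze=100)

```text
t: 8.83
ee_pos: [0.5105, 0.1772, 0.0161]
tool_rot: [-0.639, 0.643, -0.296, -0.302]
ft_force: [-4.3, -0.1, 7.2]
finger_gap: 0.217
```

Run:
```python
from bench import r
from h import *
s=r.read_state();B=rot(s);print(s["ft_force"],s["finger_gap"],s["ee_pos"])
path(s["ee_pos"],B,[(s["ee_pos"]+[0,0,.06],B),(s["ee_pos"]+[-.07,0,.17],B)])
```

```text
[-4.28205523 -0.13321028  7.1539286 ] 0.21730673158373578 [0.51047049 0.1772045  0.01609544]
[-0.383, -0.321, -0.0] [0.0, 0.0, 0.0] dist mm 60 deg 0
[-1.077, -0.142, 0.005] [0.0, 0.0, 0.0] dist mm 130 deg 0
```

Emit:
drive_tool([
  [[-0.04,-0.032,0],[0,0,0]],
  [[-0.1,-0.08,0],[0,0,0]],
  [[-0.2,-0.16,0],[0,0,0]],
  [[-0.3,-0.25,0],[0,0,0]],
  [[-0.36,-0.3,0],[0,0,0]],
  [[-0.38,-0.32,0],[0,0,0]],
  [[-0.38,-0.32,0],[0,0,0]],
  [[-0.38,-0.32,0],[0,0,0]],
  [[-0.38,-0.32,0],[0,0,0]],
  [[-0.38,-0.32,0],[0,0,0]],
])

```text
t: 9.67
ee_pos: [0.5097, 0.1769, 0.0739]
tool_rot: [-0.638, 0.642, -0.297, -0.303]
ft_force: [-0.7, -0.5, -4.0]
finger_gap: 0.222
```

```bash
cat > eye.py <<'E'
from bench import r
from h import *
def eye(n="scene",save=None):
    """orient of bracket from the wrist cloud: points of bracket in tool frame"""
    s=r.read_state();m=r.camera_model(n);p,d=r.camera(n)
    if save:cv2.imwrite(save,p)
    W=cloud(m,d);q=rot(s).inv().apply(W[d>0]-s["ee_pos"]);return s,m,p,d,W
E
python3 - <<'E'
from eye import *
S=[]
for i in range(4):
    s,m,p,d,W=eye("wrist","pics/w4.png");S.append(s["ft_force"])
print(s["t"],s["ee_pos"],np.mean(S,0),s["ft_torque"])
# bracket points in a frame centred on the grasp, yaw aligned
Rm=rot(s).as_matrix();g=s["ee_pos"]-.019*Rm[:,0];yaw=np.arctan2(Rm[1,0],Rm[0,0]);print("yaw",np.degrees(yaw),"pitch",np.degrees(np.arcsin(-Rm[2,0])),"grasp",g)
Q=R.from_euler("z",-yaw).apply((W-g).reshape(-1,3)).reshape(W.shape)
ok=(d>0)&(abs(Q[...,1])<.03)&(Q[...,0]<.13)&(Q[...,2]<.1)&(Q[...,2]>-.05)&(Q[...,0]>-.045)
np.save("pics/Q4.npy",Q[ok]);q=Q[ok]
t=q[(q[:,0]>.04)&(q[:,0]<.1)&(q[:,2]>.005)&(q[:,2]<.028)];print("block top",len(t))
if len(t)>30:
    A=np.c_[t[:,0],np.ones(len(t))];print(np.linalg.lstsq(A,t[:,2],rcond=None)[0],t.min(0),t.max(0))
e=q[q[:,2]>.035];print("eye",len(e),e.mean(0),e.min(0),e.max(0))
E
```

```text
9.8167 [0.51013108 0.17705321 0.0743223 ] [-0.3579312  -0.41551628 -4.13478607] [-0.01100887  1.55909156  0.00843984]
yaw 0.5324352466956729 pitch 50.14728304996043 grasp [0.49795609 0.17694007 0.08890849]
block top 721
[0.00745437 0.01928961] [ 0.04004737 -0.01709046  0.01878249] [0.07411329 0.01784522 0.02276383]
eye 485 [-0.04384757  0.00047118  0.03651197] [-0.04499934 -0.00882379  0.03500118] [-0.04173445  0.00970268  0.03812754]
```

View pics/w4.png

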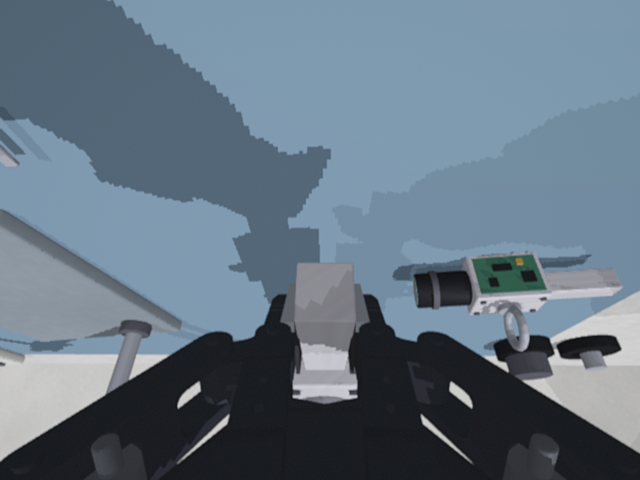

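The bracket hangs level in the grip, with the block's top at (325,385). The weight reads about 4.1 N, so I expect roughly 41 mm of stretch. Next I'm planning the carry to a point before the hook.

```bash
cat > stand.py <<'E'
from h import *
O=np.array([.613,-.146,0.]);YAW=11.9
S=R.from_euler("z",YAW,degrees=True)
def w(x,y,z):return O+S.apply([x,y,z])
def st(p):return S.inv().apply(p-O)
E
python3 - <<'E'
from bench import r
from stand import *
s=r.read_state();X=lambda T:.019*T.as_matrix()[:,0]
g=s["ee_pos"]-X(rot(s));print(g)
P=[]
for x,y,z,a in[(.495,.16,.178,1),(.475,.07,.178,3),(.46,-.02,.178,6),(.43,-.11,.178,11.9),(*w(-.17,0,.178),11.9)]:
    T=tool(a,50,1);P.append((np.array([x,y,z])+X(T),T))
path(s["ee_pos"],rot(s),P)
print([proj(r.camera_model(n),w(0,0,.215)).round() for n in("scene","top")])
E
```

```text
[0.49808364 0.1769663  0.089083  ]
[-0.586, -0.454, -0.141] [-0.003, -0.003, -0.001] dist mm 91 deg 0
[-0.116, 0.138, -0.743] [-0.017, -0.014, -0.0] dist mm 92 deg 2
[-0.106, 0.126, -0.737] [-0.026, -0.021, 0.0] dist mm 91 deg 3
[-0.211, 0.251, -0.709] [-0.05, -0.042, -0.0] dist mm 94 deg 6
[0.009, -0.01, -0.608] [0.0, 0.0, 0.0] dist mm 73 deg 0
[array([231., 234.]), array([403., 171.])]
```

Emit:
drive_tool([
  [[-0.07,-0.06,-0.02],[0,0,0]],
  [[-0.2,-0.15,-0.05],[0,0,0]],
  [[-0.35,-0.27,-0.09],[0,0,0]],
  [[-0.5,-0.38,-0.12],[0,0,0]],
  [[-0.57,-0.44,-0.14],[0,0,0]],
  [[-0.59,-0.45,-0.14],[0,0,0]],
  [[-0.59,-0.45,-0.14],[0,0,0]],
])

```text
t: 10.45
ee_pos: [0.5071, 0.1605, 0.165]
tool_rot: [-0.639, 0.643, -0.295, -0.302]
ft_force: [-0.5, 0.5, -4.6]
finger_gap: 0.217
```

Emit:
drive_tool([
  [[-0.02,0.02,-0.12],[0,0,0]],
  [[-0.05,0.06,-0.32],[-0.01,-0.01,0]],
  [[-0.08,0.1,-0.52],[-0.01,-0.01,0]],
  [[-0.11,0.13,-0.68],[-0.017,-0.014,0]],
  [[-0.12,0.14,-0.74],[-0.017,-0.014,0]],
  [[-0.12,0.14,-0.74],[-0.017,-0.014,0]],
])

```text
t: 10.95
ee_pos: [0.4838, 0.0696, 0.1623]
tool_rot: [-0.633, 0.647, -0.287, -0.313]
ft_force: [1.5, 0.6, -4.6]
finger_gap: 0.218
```

Emit:
drive_tool([
  [[-0.02,0.02,-0.12],[0,0,0]],
  [[-0.05,0.06,-0.32],[-0.01,-0.01,0]],
  [[-0.08,0.1,-0.52],[-0.02,-0.015,0]],
  [[-0.1,0.12,-0.68],[-0.026,-0.02,0]],
  [[-0.11,0.13,-0.74],[-0.026,-0.02,0]],
  [[-0.11,0.13,-0.74],[-0.026,-0.02,0]],
])

```text
t: 11.45
ee_pos: [0.4691, -0.0199, 0.1639]
tool_rot: [-0.625, 0.655, -0.27, -0.329]
ft_force: [0.4, -0.3, -4.6]
finger_gap: 0.213
```

Emit:
drive_tool([
  [[-0.03,0.04,-0.12],[-0.01,-0.01,0]],
  [[-0.09,0.11,-0.32],[-0.02,-0.02,0]],
  [[-0.15,0.18,-0.52],[-0.035,-0.03,0]],
  [[-0.2,0.24,-0.66],[-0.05,-0.04,0]],
  [[-0.21,0.25,-0.71],[-0.05,-0.042,0]],
  [[-0.21,0.25,-0.71],[-0.05,-0.042,0]],
  [[-0.21,0.25,-0.71],[-0.05,-0.042,0]],
])

```text
t: 12.03
ee_pos: [0.4385, -0.1062, 0.1644]
tool_rot: [-0.607, 0.668, -0.235, -0.361]
ft_force: [-0.5, 0.3, -4.4]
finger_gap: 0.223
```

Run:
```python
from bench import r
from stand import *
s=r.read_state();X=lambda T:.019*T.as_matrix()[:,0]
g=s["ee_pos"]-X(rot(s));print(s["t"],g,s["joints"],s["ft_force"],s["finger_gap"])
T=tool(11.9,50,1)
path(s["ee_pos"],rot(s),[(w(-.17,0,.178)+X(T),T)])
```

```text
12.0333 [ 0.42659741 -0.10858805  0.17898868] [-0.78707605 -0.05904448 -1.11221361  0.08414465  0.5630122  -0.85988834] [-0.4859589   0.28546445 -4.39851183] 0.22276475600251222
[0.036, -0.028, -0.624] [-0.003, -0.005, -0.001] dist mm 75 deg 1
```

Emit:
drive_tool([
  [[0.01,-0.01,-0.1],[0,0,0]],
  [[0.02,-0.02,-0.26],[0,0,0]],
  [[0.03,-0.02,-0.44],[0,0,0]],
  [[0.036,-0.03,-0.58],[-0.003,-0.005,0]],
  [[0.036,-0.03,-0.62],[-0.003,-0.005,0]],
  [[0.036,-0.03,-0.62],[-0.003,-0.005,0]],
  [[0.036,-0.03,-0.62],[-0.003,-0.005,0]],
])

```text
t: 12.62
ee_pos: [0.4584, -0.1773, 0.1636]
tool_rot: [-0.606, 0.668, -0.231, -0.365]
ft_force: [-0.2, -0.0, -3.9]
finger_gap: 0.221
```

```bash
cat > look.py <<'E'
import sys
from bench import r
from stand import *
tag=sys.argv[1]
F=[]
for i in range(3):
    F.append(r.read_state()["ft_force"]);p,d=r.camera("top")
for i in range(3):
    s=r.read_state();F.append(s["ft_force"]);p2,d2=r.camera("scene")
Rm=rot(s).as_matrix();g=s["ee_pos"]-.019*Rm[:,0]
print(s["t"],"grasp stand",st(g).round(4),"yaw",np.degrees(np.arctan2(Rm[1,0],Rm[0,0])).round(2),"F",np.mean(F,0).round(2),"Fstand",S.inv().apply(np.mean(F,0)).round(2))
for n,p,d in(("top",p,d),("scene",p2,d2)):
    m=r.camera_model(n);W=cloud(m,d);Q=S.inv().apply((W-O).reshape(-1,3)).reshape(W.shape)
    G=st(g);D=Q-G
    e=Q[(d>0)&(D[...,0]>.05)&(D[...,0]<.09)&(abs(D[...,1])<.03)&(D[...,2]>.035)&(D[...,2]<.075)]
    if len(e):print(n,"eye",len(e),e.mean(0).round(4),e.min(0).round(4),e.max(0).round(4))
    h=Q[(d>0)&(abs(Q[...,0])<.02)&(abs(Q[...,1])<.02)&(Q[...,2]>.15)&(Q[...,2]<.262)]
    if len(h):print(n,"hook",len(h),h.mean(0).round(4),h.min(0).round(4),h.max(0).round(4))
    tb=Q[(d>0)&(abs(Q[...,0])<.03)&(abs(Q[...,1])<.03)&(Q[...,2]>.27)&(Q[...,2]<.5)]
    print(n,"tube",len(tb),tb.mean(0).round(4),tb.min(0).round(4),tb.max(0).round(4))
    u,v=proj(m,w(-.03,0,.22)).astype(int)
    c=p[max(v-55,0):v+55,u-65:u+65];cv2.imwrite(f"pics/{tag}_{n}.png",cv2.resize(c,None,fx=4,fy=4,interpolation=cv2.INTER_CUBIC))
E
python3 look.py a
python3 - <<'E'
import cv2,numpy as np
a,b=[cv2.imread(f"pics/a_{n}.png") for n in("top","scene")]
cv2.imwrite("pics/a.png",cv2.resize(np.hstack([a,b]),(800,338)))
E
```

```text
12.8667 grasp stand [-0.1701  0.001   0.1786] yaw 12.0 F [ 0.05  0.31 -4.5 ] Fstand [ 0.11  0.29 -4.5 ]
top eye 100 [-0.0988  0.0044  0.2348] [-0.1026 -0.0178  0.2137] [-0.094   0.0237  0.2446]
top hook 114 [-0.0125  0.0031  0.1935] [-0.0198 -0.0147  0.1792] [0.0046 0.02   0.2308]
top tube 1285 [-0.0051  0.0059  0.428 ] [-0.022  -0.02    0.2712] [0.03   0.0297 0.4999]
scene eye 108 [-0.0948  0.0029  0.2316] [-0.1004 -0.0192  0.2136] [-0.0906  0.0232  0.2437]
scene hook 128 [-0.0108  0.0103  0.1822] [-0.0199 -0.0045  0.1562] [-0.005   0.0199  0.1985]
scene tube 1145 [0.0078 0.0055 0.4461] [-0.0189 -0.022   0.3114] [0.03   0.0273 0.4999]
```

View pics/a.png

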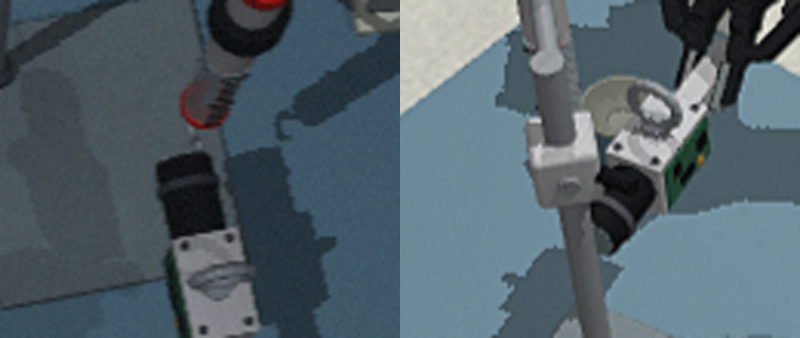

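Run:
```python
from bench import r
from stand import *
m=r.camera_model("top");p,d=r.camera("top")
u,v=proj(m,w(0,0,.22)).astype(int);k=16
c=cv2.resize(p[v-18:v+18,u-20:u+20],None,fx=k,fy=k,interpolation=cv2.INTER_NEAREST)
for q,col in(((-.009,0,.2295),(0,255,0)),((0,0,.2125),(255,0,0)),((.009,0,.229),(0,255,255)),((0,0,.25),(255,0,255)),((-.0,.0,.271),(255,255,255))):
    a=proj(m,w(*q));cv2.circle(c,(int((a[0]-u+20+.5)*k),int((a[1]-v+18+.5)*k)),4,col,2)
cv2.imwrite("pics/b.png",c)
```

```text
(no output)
```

View pics/b.png

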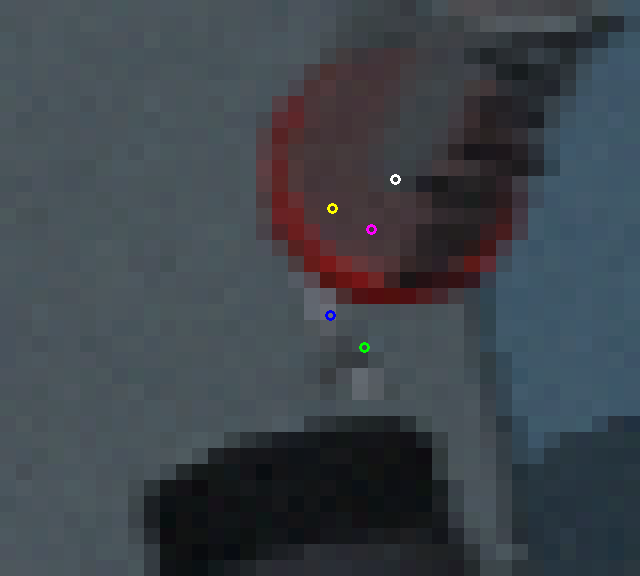

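The hook's tip is bright at (367,384), and its bowl is near (318,305) beside the projected seat at (330,315). The tube's rim is centred on the projection, so the stand fit is good to about 2 mm and I can approach.

```bash
cat > plan.py <<'E'
from bench import r
from stand import *
def plan(pts):
    s=r.read_state();T=tool(11.9,50,1);X=.019*T.as_matrix()[:,0];Rm=rot(s).as_matrix()
    print(s["t"],"grasp",st(s["ee_pos"]-.019*Rm[:,0]).round(4),"F",S.inv().apply(s["ft_force"]).round(2))
    for q in pts:  # all relative to the present pose
        print(q,[x.tolist() for x in move(s["ee_pos"],rot(s),w(*q)+X,T)])
E
python3 -c "
from plan import *
plan([(-.1075,-.001,.177),(-.0795,-.001,.177)])"
```

```text
12.9667 grasp [-0.1701  0.0005  0.1788] F [ 0.34 -0.44 -4.77]
(-0.1075, -0.001, 0.177) [[0.346, -0.39, -0.013], [0.0, 0.0, -0.001]]
(-0.0795, -0.001, 0.177) [[0.496, -0.569, -0.013], [0.0, 0.0, -0.001]]
```

Emit:
drive_tool([
  [[0.05,-0.05,0],[0,0,0]],
  [[0.13,-0.14,0],[0,0,0]],
  [[0.22,-0.24,-0.01],[0,0,0]],
  [[0.3,-0.34,-0.01],[0,0,0]],
  [[0.34,-0.38,-0.013],[0,0,0]],
  [[0.346,-0.39,-0.013],[0,0,0]],
  [[0.346,-0.39,-0.013],[0,0,0]],
  [[0.346,-0.39,-0.013],[0,0,0]],
])

```text
t: 13.63
ee_pos: [0.5192, -0.1669, 0.1619]
tool_rot: [-0.606, 0.668, -0.232, -0.365]
ft_force: [0.4, -0.2, -5.4]
finger_gap: 0.222
```

```bash
python3 look.py b; python3 -c "
from plan import *
plan([(-.0795,-.001,.177),(-.0745,-.001,.1705),(-.0725,-.001,.1645)])"
```

```text
13.8833 grasp stand [-0.1079 -0.0018  0.1769] yaw 11.88 F [ 0.01 -0.31 -4.94] Fstand [-0.06 -0.31 -4.94]
top eye 103 [-0.0371  0.0009  0.232 ] [-0.0407 -0.0215  0.2127] [-0.0318  0.0208  0.2431]
top hook 302 [-0.003   0.0026  0.193 ] [-0.0199 -0.0199  0.1699] [0.0198 0.0196 0.2293]
top tube 1278 [-0.0052  0.0059  0.4284] [-0.0219 -0.0199  0.2705] [0.0299 0.03   0.4999]
scene eye 52 [-0.0332  0.0087  0.2343] [-0.0383 -0.0058  0.2216] [-0.0284  0.0192  0.2427]
scene hook 176 [-0.0033  0.0099  0.1855] [-0.02   -0.02    0.1502] [0.0197 0.02   0.2001]
scene tube 1147 [0.0079 0.0055 0.4462] [-0.0201 -0.0196  0.3112] [0.0299 0.029  0.4998]
13.9333 grasp [-0.1079 -0.0018  0.1769] F [-0.37 -0.57 -4.1 ]
(-0.0795, -0.001, 0.177) [[0.151, -0.182, 0.007], [-0.0, -0.0, -0.001]]
(-0.0745, -0.001, 0.1705) [[0.22, -0.179, 0.007], [-0.0, -0.0, -0.001]]
(-0.0725, -0.001, 0.1645) [[0.269, -0.16, 0.007], [-0.0, -0.0, -0.001]]
```

View pics/b_top.png

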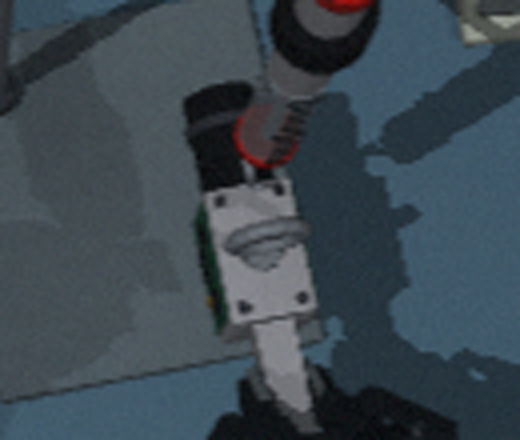

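The ring is centred at (267,240), and the hook's tip is straight ahead of it near (262,172). I'm passing over the tip slowly.

Emit:
drive_tool([
  [[0.02,-0.025,0],[0,0,0]],
  [[0.045,-0.055,0],[0,0,0]],
  [[0.07,-0.085,0],[0,0,0]],
  [[0.095,-0.115,0],[0,0,0]],
  [[0.12,-0.145,0],[0,0,0]],
  [[0.14,-0.17,0],[0,0,0]],
  [[0.15,-0.18,0],[0,0,0]],
  [[0.15,-0.18,0],[0,0,0]],
  [[0.15,-0.18,0],[0,0,0]],
])

```text
t: 14.68
ee_pos: [0.5475, -0.1612, 0.1622]
tool_rot: [-0.606, 0.668, -0.231, -0.364]
ft_force: [-0.2, -0.2, -4.5]
finger_gap: 0.218
```

```bash
python3 look.py c; python3 -c "
from plan import *
plan([(-.0745,-.001,.1705),(-.0725,-.001,.1645),(-.0725,-.001,.1595)])"
```

```text
14.9333 grasp stand [-0.0796 -0.0017  0.177 ] yaw 11.91 F [-0.12 -0.09 -4.37] Fstand [-0.13 -0.07 -4.37]
top eye 104 [-0.009   0.0018  0.231 ] [-0.0144 -0.0199  0.2122] [0.0043 0.0214 0.2451]
top hook 324 [-0.0057  0.0033  0.2079] [-0.02   -0.0199  0.1902] [0.0197 0.0199 0.2451]
top tube 1279 [-0.0052  0.0059  0.4282] [-0.0223 -0.0197  0.2704] [0.0299 0.0297 0.4998]
scene eye 23 [-0.0043  0.0171  0.2214] [-0.0084  0.0122  0.2131] [-0.0014  0.0193  0.2304]
scene hook 144 [-0.001   0.0071  0.2013] [-0.0198 -0.02    0.1853] [0.0194 0.02   0.2304]
scene tube 1148 [0.0078 0.0055 0.4461] [-0.0193 -0.021   0.3099] [0.0297 0.0266 0.4999]
14.9833 grasp [-0.0796 -0.0017  0.177 ] F [ 0.32 -0.01 -4.37]
(-0.0745, -0.001, 0.1705) [[0.069, 0.002, 0.006], [-0.0, 0.0, -0.001]]
(-0.0725, -0.001, 0.1645) [[0.118, 0.021, 0.006], [-0.0, 0.0, -0.001]]
(-0.0725, -0.001, 0.1595) [[0.15, 0.048, 0.006], [-0.0, 0.0, -0.001]]
```

No contact force so far, so I'm going diagonally down into the bowl.

Emit:
drive_tool([
  [[0.015,0,0],[0,0,0]],
  [[0.035,0,0],[0,0,0]],
  [[0.055,0,0],[0,0,0]],
  [[0.07,0,0],[0,0,0]],
  [[0.085,0.007,0],[0,0,0]],
  [[0.1,0.014,0],[0,0,0]],
  [[0.118,0.02,0],[0,0,0]],
  [[0.118,0.02,0],[0,0,0]],
  [[0.118,0.02,0],[0,0,0]],
])

```text
t: 15.73
ee_pos: [0.5546, -0.1598, 0.1497]
tool_rot: [-0.606, 0.668, -0.231, -0.364]
ft_force: [0.1, -0.8, -4.3]
finger_gap: 0.219
```

```bash
python3 look.py d; python3 -c "
from plan import *
plan([(-.0725,-.001,.1595),(-.0725,-.001,.1545)])"
```

```text
15.9833 grasp stand [-0.0721 -0.0018  0.1648] yaw 11.9 F [-0.1  -0.06 -4.62] Fstand [-0.11 -0.03 -4.62]
top eye 86 [-0.0029  0.0029  0.2179] [-0.0146 -0.0219  0.2008] [0.0043 0.0205 0.2301]
top hook 343 [-0.0044  0.0027  0.1932] [-0.0198 -0.0199  0.1764] [0.0199 0.02   0.2301]
top tube 1284 [-0.0052  0.0059  0.4282] [-0.0216 -0.019   0.2711] [0.03   0.0298 0.4998]
scene eye 43 [0.0031 0.0116 0.213 ] [-0.003  -0.0203  0.2011] [0.0072 0.0199 0.2249]
scene hook 152 [0.0018 0.0071 0.1919] [-0.0195 -0.0194  0.1763] [0.0198 0.02   0.2249]
scene tube 1147 [0.0077 0.0054 0.446 ] [-0.0194 -0.0225  0.3108] [0.0294 0.0286 0.4996]
16.0333 grasp [-0.0721 -0.0017  0.1647] F [-0.33  0.04 -4.36]
(-0.0725, -0.001, 0.1595) [[0.032, 0.03, 0.006], [0.0, -0.0, -0.001]]
(-0.0725, -0.001, 0.1545) [[0.063, 0.057, 0.006], [0.0, -0.0, -0.001]]
```

View pics/d_top.png

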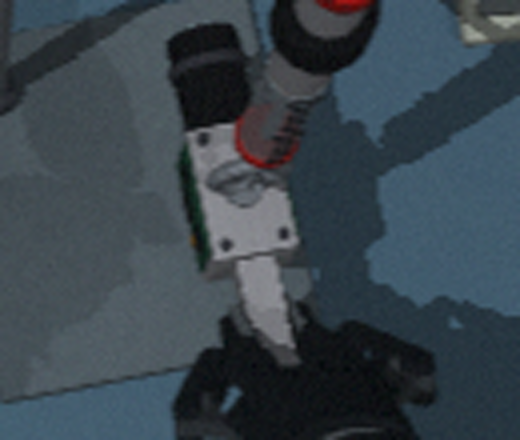

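The hook's tip now shows inside the ring at (245,190), so the ring is over it. I'm lowering slowly onto the seat.

Emit:
drive_tool([
  [[0.006,0.006,0],[0,0,0]],
  [[0.013,0.012,0],[0,0,0]],
  [[0.019,0.018,0],[0,0,0]],
  [[0.025,0.024,0],[0,0,0]],
  [[0.032,0.03,0.003],[0,0,0]],
  [[0.038,0.035,0.003],[0,0,0]],
  [[0.044,0.041,0.003],[0,0,0]],
  [[0.05,0.046,0.003],[0,0,0]],
  [[0.056,0.052,0.003],[0,0,0]],
  [[0.063,0.057,0.003],[0,0,0]],
  [[0.069,0.062,0.003],[0,0,0]],
  [[0.075,0.068,0.003],[0,0,0]],
  [[0.075,0.068,0.003],[0,0,0]],
  [[0.075,0.068,0.003],[0,0,0]],
])

```text
t: 17.2
ee_pos: [0.5541, -0.1597, 0.1379]
tool_rot: [-0.606, 0.668, -0.231, -0.364]
ft_force: [-0.4, -0.5, -3.8]
finger_gap: 0.219
```

```bash
python3 look.py e|head -2; python3 -c "
from plan import *
plan([(-.0725,-.001,.1425),(-.0725,-.001,.1325)])"
```

```text
17.45 grasp stand [-0.0726 -0.0013  0.1525] yaw 11.91 F [ 0.04  0.06 -3.72] Fstand [ 0.05  0.05 -3.72]
top eye 104 [-0.0029  0.002   0.2086] [-0.0144 -0.0217  0.1878] [0.0052 0.0214 0.2232]
17.5 grasp [-0.0726 -0.0013  0.1525] F [ 0.27 -0.06 -3.81]
(-0.0725, -0.001, 0.1425) [[0.065, 0.053, 0.003], [0.0, 0.0, -0.001]]
(-0.0725, -0.001, 0.1325) [[0.129, 0.106, 0.003], [0.0, 0.0, -0.001]]
```

Emit:
drive_tool([
  [[0.006,0.005,0],[0,0,0]],
  [[0.013,0.011,0],[0,0,0]],
  [[0.019,0.016,0],[0,0,0]],
  [[0.026,0.021,0],[0,0,0]],
  [[0.032,0.027,0],[0,0,0]],
  [[0.039,0.032,0],[0,0,0]],
  [[0.045,0.037,0],[0,0,0]],
  [[0.052,0.042,0],[0,0,0]],
  [[0.058,0.048,0],[0,0,0]],
  [[0.065,0.053,0],[0,0,0]],
  [[0.071,0.058,0],[0,0,0]],
  [[0.077,0.064,0],[0,0,0]],
  [[0.084,0.069,0],[0,0,0]],
  [[0.09,0.074,0],[0,0,0]],
  [[0.097,0.08,0],[0,0,0]],
  [[0.103,0.085,0],[0,0,0]],
  [[0.11,0.09,0],[0,0,0]],
  [[0.116,0.095,0],[0,0,0]],
  [[0.123,0.101,0],[0,0,0]],
  [[0.129,0.106,0],[0,0,0]],
])

```text
t: 19.17
ee_pos: [0.5544, -0.1597, 0.1179]
tool_rot: [-0.606, 0.668, -0.231, -0.364]
ft_force: [1.3, 0.3, -1.9]
finger_gap: 0.219
```

```bash
python3 look.py f|head -2; python3 -c "
from plan import *
plan([(-.0725,-.001,.1225)])"
```

```text
19.4167 grasp stand [-0.0724 -0.0013  0.1325] yaw 11.91 F [ 0.06  0.18 -1.69] Fstand [ 0.1   0.17 -1.69]
top eye 114 [-0.0017  0.0014  0.1885] [-0.0144 -0.0204  0.1688] [0.0092 0.0208 0.206 ]
19.4667 grasp [-0.0724 -0.0013  0.1325] F [-0.52  0.63 -2.46]
(-0.0725, -0.001, 0.1225) [[0.064, 0.054, 0.003], [0.0, 0.0, -0.001]]
```

Emit:
drive_tool([
  [[0.006,0.005,0],[0,0,0]],
  [[0.013,0.011,0],[0,0,0]],
  [[0.019,0.016,0],[0,0,0]],
  [[0.026,0.021,0],[0,0,0]],
  [[0.032,0.027,0],[0,0,0]],
  [[0.039,0.032,0],[0,0,0]],
  [[0.045,0.037,0],[0,0,0]],
  [[0.052,0.042,0],[0,0,0]],
  [[0.058,0.048,0],[0,0,0]],
  [[0.065,0.053,0],[0,0,0]],
  [[0.071,0.058,0],[0,0,0]],
  [[0.077,0.064,0],[0,0,0]],
  [[0.084,0.069,0],[0,0,0]],
  [[0.09,0.074,0],[0,0,0]],
  [[0.09,0.074,0],[0,0,0]],
  [[0.09,0.074,0],[0,0,0]],
])

```text
t: 20.8
ee_pos: [0.5545, -0.1597, 0.1039]
tool_rot: [-0.606, 0.668, -0.231, -0.364]
ft_force: [-0.1, 0.3, -0.5]
finger_gap: 0.218
```

Run:
```python
from bench import r
from stand import *
F=[];M=[]
for i in range(30):
    s=r.read_state();F.append(S.inv().apply(s["ft_force"]));M.append(S.inv().apply(s["ft_torque"]));r.camera("scene")
print(s["t"],"grasp",st(s["ee_pos"]-.019*rot(s).as_matrix()[:,0]).round(4),"F",np.mean(F,0).round(2),"sd",np.std(F,0).round(2),"M",np.mean(M,0).round(3))
```

```text
22.25 grasp [-0.0723 -0.0013  0.1184] F [ 0.13 -0.   -0.6 ] sd [0.48 0.44 0.62] M [0.014 0.734 0.044]
```

Emit:
drive_tool([
  [[0.006,0.005,0],[0,0,0]],
  [[0.013,0.011,0],[0,0,0]],
  [[0.019,0.016,0],[0,0,0]],
  [[0.026,0.021,0],[0,0,0]],
  [[0.032,0.027,0],[0,0,0]],
  [[0.032,0.027,0],[0,0,0]],
  [[0.032,0.027,0],[0,0,0]],
  [[0.032,0.027,0],[0,0,0]],
])

```text
t: 22.97
ee_pos: [0.5544, -0.1597, 0.0989]
tool_rot: [-0.606, 0.668, -0.231, -0.364]
ft_force: [-0.2, 0.8, -0.8]
finger_gap: 0.219
```

Run:
```python
from bench import r
from stand import *
F=[];M=[]
for i in range(40):
    s=r.read_state();F.append(S.inv().apply(s["ft_force"]));M.append(S.inv().apply(s["ft_torque"]));p,d=r.camera("scene" if i else "top")
    if not i:cv2.imwrite("pics/g_top.png",p)
cv2.imwrite("pics/g_scene.png",p)
print(s["t"],"grasp",st(s["ee_pos"]-.019*rot(s).as_matrix()[:,0]).round(4),"F",np.mean(F,0).round(2),"sd",np.std(F,0).round(2),"M",np.mean(M,0).round(3),np.std(M,0).round(3))
```

```text
24.9167 grasp [-0.0724 -0.0013  0.1134] F [-0.01  0.11 -0.01] sd [0.45 0.51 0.59] M [0.018 0.63  0.005] [0.03  0.027 0.031]
```

Zero net force within noise, so the scale carries the load. I'm easing the squeeze first, then opening a little.

Emit:
drive_tool([
  [[0,0,0],[0,0,0]],
  [[0,0,0],[0,0,0]],
  [[0,0,0],[0,0,0]],
], squeeze=50)

```text
t: 25.22
ee_pos: [0.5544, -0.1597, 0.0988]
tool_rot: [-0.606, 0.668, -0.231, -0.364]
ft_force: [1.2, -0.1, -0.2]
finger_gap: 0.221
```

Emit:
drive_tool([
  [[0,0,0],[0,0,0]],
  [[0,0,0],[0,0,0]],
  [[0,0,0],[0,0,0]],
  [[0,0,0],[0,0,0]],
], squeeze=20)

```text
t: 25.55
ee_pos: [0.5544, -0.1597, 0.0988]
tool_rot: [-0.606, 0.668, -0.231, -0.364]
ft_force: [-0.5, 0.4, 0.2]
finger_gap: 0.217
```

Emit:
drive_tool([
  [[0,0,0],[0,0,0]],
  [[0,0,0],[0,0,0]],
  [[0,0,0],[0,0,0]],
  [[0,0,0],[0,0,0]],
], fingers=0.3)

```text
t: 25.88
ee_pos: [0.5544, -0.1597, 0.0988]
tool_rot: [-0.606, 0.668, -0.231, -0.364]
ft_force: [0.8, 0.2, -0.7]
finger_gap: 0.351
```

```bash
cat > mot.py <<'E'
from bench import r
from stand import *
for i in range(6):
    s=r.read_state();m=r.camera_model("top");p,d=r.camera("top");W=cloud(m,d);Q=S.inv().apply((W-O).reshape(-1,3)).reshape(W.shape)
    b=Q[(d>0)&(abs(Q[...,0]+.024)<.008)&(abs(Q[...,1])<.015)&(Q[...,2]>.11)&(Q[...,2]<.16)]
    b2=Q[(d>0)&(abs(Q[...,0]-.065)<.012)&(abs(Q[...,1])<.006)&(Q[...,2]>.09)&(Q[...,2]<.16)]
    print(round(s["t"],2),"blocktop z",len(b),b[:,2].mean().round(4),"lens z",len(b2),b2[:,2].mean().round(4) if len(b2) else 0,"gap",round(s["finger_gap"],3),"F",s["ft_force"].round(1),"M",s["ft_torque"].round(2))
cv2.imwrite("pics/m.png",p[90:290,290:510])
E
python3 mot.py
```

```text
25.88 blocktop z 105 0.1304 lens z 61 0.1269 gap 0.351 F [ 0.8  0.2 -0.7] M [-0.11  0.57  0.01]
25.93 blocktop z 108 0.1311 lens z 60 0.1275 gap 0.35 F [-0.7 -0.6 -0.1] M [-0.19  0.59  0.01]
25.98 blocktop z 107 0.1314 lens z 63 0.1285 gap 0.346 F [0.2 0.9 0.1] M [-0.18  0.6  -0.06]
26.03 blocktop z 104 0.1321 lens z 61 0.1281 gap 0.349 F [ 0.6 -0.3 -0. ] M [-0.12  0.66  0.  ]
26.08 blocktop z 106 0.1322 lens z 65 0.1284 gap 0.346 F [-0.1 -0.   0.1] M [-0.15  0.58  0.08]
26.13 blocktop z 105 0.1321 lens z 64 0.1289 gap 0.347 F [-0.4 -0.7  0.3] M [-0.12  0.57 -0.01]
```

Emit:
drive_tool([
  [[0,0,0],[0,0,0]],
  [[0,0,0],[0,0,0]],
  [[0,0,0],[0,0,0]],
  [[0,0,0],[0,0,0]],
  [[0,0,0],[0,0,0]],
  [[0,0,0],[0,0,0]],
], fingers=-0.5)

```text
t: 26.68
ee_pos: [0.5544, -0.1597, 0.0988]
tool_rot: [-0.606, 0.668, -0.231, -0.364]
ft_force: [0.4, 0.2, -0.8]
finger_gap: 0.75
```

```bash
python3 mot.py; python3 -c "
import cv2
c=cv2.imread('pics/m.png');cv2.imwrite('pics/m4.png',cv2.resize(c,None,fx=3,fy=3))"
```

```text
26.68 blocktop z 107 0.1314 lens z 62 0.1283 gap 0.75 F [ 0.4  0.2 -0.8] M [-0.06  0.64 -0.01]
26.73 blocktop z 106 0.1315 lens z 63 0.1275 gap 0.75 F [ 0.9  0.1 -0.4] M [-0.11  0.51 -0.03]
26.78 blocktop z 107 0.1312 lens z 63 0.1273 gap 0.746 F [0.9 0.  0.4] M [-0.14  0.59 -0.01]
26.83 blocktop z 104 0.1313 lens z 62 0.1279 gap 0.753 F [-0.3  0.5  1.1] M [-0.15  0.6   0.02]
26.88 blocktop z 108 0.1312 lens z 62 0.1277 gap 0.749 F [ 0.3  0.7 -0. ] M [-0.13  0.58 -0.05]
26.93 blocktop z 98 0.1321 lens z 60 0.1279 gap 0.751 F [-0.3 -0.   0.1] M [-0.13  0.6   0.05]
```

View pics/m4.png

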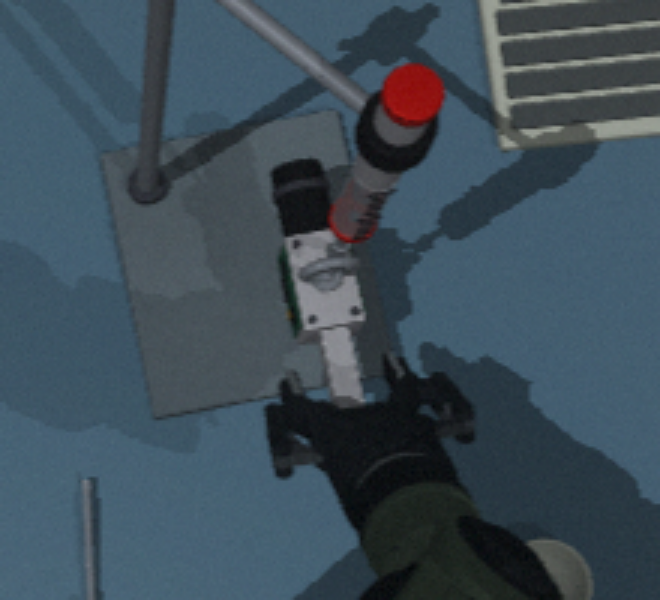

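The bracket hangs free at (325,275) with the open fingers on both sides of the bar and no contact. I'm withdrawing straight back along the tool.

Emit:
drive_tool([
  [[-0.03,0,0],[0,0,0]],
  [[-0.08,0,0],[0,0,0]],
  [[-0.15,0,0],[0,0,0]],
  [[-0.25,0,0],[0,0,0]],
  [[-0.37,0,0],[0,0,0]],
  [[-0.5,0,0],[0,0,0]],
  [[-0.64,0,0],[0,0,0]],
  [[-0.78,0,0],[0,0,0]],
  [[-0.88,0,0],[0,0,0]],
  [[-0.93,0,0],[0,0,0]],
  [[-0.95,0,0],[0,0,0]],
  [[-0.95,0,0],[0,0,0]],
  [[-0.95,0,0],[0,0,0]],
])

```text
t: 28.07
ee_pos: [0.4828, -0.1747, 0.1862]
tool_rot: [-0.606, 0.668, -0.231, -0.364]
ft_force: [-0.6, -0.2, -0.0]
finger_gap: 0.749
```

```bash
python3 mot.py
python3 - <<'E'
from bench import r
import cv2
p,d=r.camera("scene");cv2.imwrite("pics/end.png",p);s=r.read_state();print(s["joints"],s["dq"].round(3),s["ee_pos"])
E
```

```text
28.07 blocktop z 105 0.1317 lens z 60 0.1278 gap 0.749 F [-0.6 -0.2 -0. ] M [-0.15  0.59 -0.03]
28.12 blocktop z 104 0.1318 lens z 66 0.1276 gap 0.751 F [-0.3 -0.6  0.1] M [-0.08  0.59  0.02]
28.17 blocktop z 102 0.1314 lens z 61 0.1274 gap 0.749 F [-0.3 -0.2  0.6] M [-0.12  0.65  0.  ]
28.22 blocktop z 110 0.1318 lens z 66 0.1276 gap 0.752 F [-0.1  0.9 -0. ] M [-0.09  0.62  0.  ]
28.27 blocktop z 106 0.1312 lens z 61 0.128 gap 0.752 F [-0.2  0.7 -0.7] M [-0.11  0.62 -0.02]
28.32 blocktop z 106 0.1315 lens z 60 0.1281 gap 0.751 F [-0.2 -0.1 -0.2] M [-0.15  0.65 -0.01]
[-0.83823836  0.05171525 -0.9165157   0.20681155  0.58904149 -0.92469416] [-0.002 -0.003  0.     0.001  0.001 -0.001] [ 0.48280425 -0.17446756  0.18586524]
```

View pics/end.png

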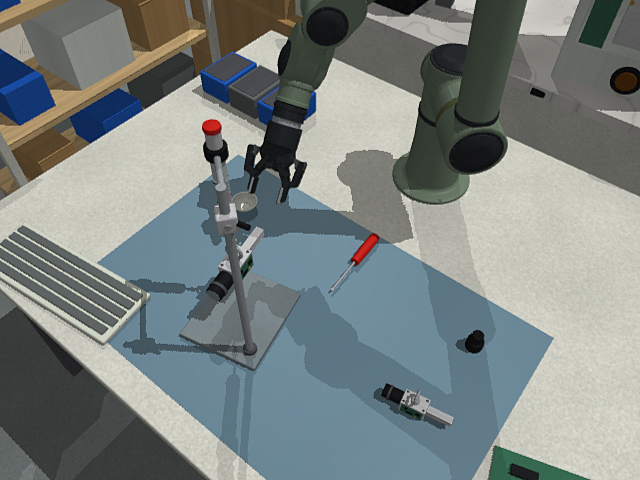

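The bracket hangs on the hook at (235,270), still, with the arm clear at (275,180). The dish, the screwdriver and the eyepiece are where they were. Before handing in I'm letting it settle for about one more second.

Emit:
drive_tool([
  [[0,0,0],[0,0,0]],
  [[0,0,0],[0,0,0]],
  [[0,0,0],[0,0,0]],
  [[0,0,0],[0,0,0]],
  [[0,0,0],[0,0,0]],
  [[0,0,0],[0,0,0]],
  [[0,0,0],[0,0,0]],
  [[0,0,0],[0,0,0]],
  [[0,0,0],[0,0,0]],
  [[0,0,0],[0,0,0]],
  [[0,0,0],[0,0,0]],
  [[0,0,0],[0,0,0]],
  [[0,0,0],[0,0,0]],
  [[0,0,0],[0,0,0]],
])

```text
t: 29.58
ee_pos: [0.4828, -0.1748, 0.1863]
tool_rot: [-0.606, 0.668, -0.231, -0.364]
ft_force: [-0.6, -0.9, 0.3]
finger_gap: 0.753
```

```bash
python3 mot.py; python3 -c "
from bench import r
print(r.finish_job())"
```

```text
29.58 blocktop z 104 0.132 lens z 62 0.1278 gap 0.753 F [-0.6 -0.9  0.3] M [-0.17  0.56 -0.03]
29.63 blocktop z 105 0.1323 lens z 62 0.1276 gap 0.75 F [ 0.1 -0.1  0.9] M [-0.13  0.54 -0.03]
29.68 blocktop z 103 0.1317 lens z 63 0.1278 gap 0.748 F [ 0.3 -0.4  0.3] M [-0.16  0.65  0.02]
29.73 blocktop z 107 0.1316 lens z 62 0.128 gap 0.75 F [-0.6  0.1  0.2] M [-0.08  0.61 -0.05]
29.78 blocktop z 103 0.1318 lens z 61 0.1281 gap 0.748 F [-0.  -0.1 -0.4] M [-0.16  0.56  0.02]
29.83 blocktop z 107 0.1317 lens z 58 0.1283 gap 0.748 F [-0.3 -0.5  0.4] M [-0.18  0.62  0.03]
the job is handed in; nothing more can be done
None
```

The camera bracket is hanging by its eye on the scale's hook, free and still, and I handed the job in at about 29.8 s. No verdict was reported.

I held the bracket by its bar, passed the eye over the hook's tip and lowered it onto the seat. I then eased it down at about 12 mm/s until the force on the hand averaged 0.0 N, within about 0.1 N. At that point I loosened the grip, opened the fingers and backed away.

- **Release:** the block's top rose by at most about 1.5 mm after I let go, which is close to the depth camera's noise.
- **Stillness:** over the last 1.5 s the block stayed within about 1 mm.
- **Weight:** it read about 4.5 N in the hand, though the averages varied from 4.1 to 4.9 N because the force sensor is noisy. I did not read the scale's own disc.
- **Surroundings:** the last scene picture, taken about 1.5 s before hand-in, shows the screwdriver, eyepiece and dish where they were and the arm clear of everything.

No check failed. On the way to the bracket the last joint came up against its 3.14 rad limit, at 3.1404 rad, so that move stopped short. I did the grasp half a turn round instead.

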